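Strap down the bearing and grease it with the push-type grease gun

TASK

Swing the bearing housing's hinged hold-down strap over until it rests in its catch. Then take the grease gun out of its wooden stand, press its coupler squarely onto the housing's tilted grease nipple until it snaps on, and keep pushing so that the sprung valve pin in the nipple stays pressed well in. Finish while still holding the gun pressed on like that, and leave the other things on the bench where they are.

Things in the scene. Friction and masses are not known exactly. Their poses are not given: they have to be found in the camera images.
- bearing: Fixed grey bearing housing on a dark base plate 120 x 170 x 10 mm (long side along y). Origin: centre of the plate's underside, z up. The housing is a lying barrel, radius 35 mm, axis along x at z = 43 mm, x = -35 to +35 mm; a shaft end sticks out to x = -57 mm. At x = +25 mm cheeks carry the strap's hinge (y = -62 mm, up to z = 98 mm) and its forked catch (y = +66 mm, up to z = 90 mm).
- strap (a joint): Angle (rad) of the flat steel hold-down strap, 20 mm wide, 6 mm thick, 162 mm long. 0 = closed: level along the housing's +y, resting in the catch (end stop), centreline at z = 86 mm. It grows as the end swings up; 1.57 = upright. Stiff hinge (friction about 0.12 N m): the strap stays where it is left and must be pushed all the way down.
- strap_hinge (a point): Point on the strap's hinge axis and centreline. Axes move with the strap: y along the strap to its end, x along the hinge axis (the housing's x), z out of the strap's upper face.
- strap_end (a point): Point on the strap's centreline, 152 mm from the hinge, 10 mm before its rounded end.
- nipple: Fixed steel button-head grease nipple on top of the housing, leaning 0.45 rad from vertical to the housing's -x. Origin: centre of the flat top of its head; z points out along the nipple. Head 22 mm in diameter, 6 mm thick; neck 15 mm in diameter; wider base from 26 mm below the origin. A brass valve pin, 7 mm in diameter, stands 8 mm proud of the head.
- valve_pin (a joint): How far (m) the valve pin is pressed into the nipple, 0 to 0.008. Its spring pushes back with 4 N at first touch, 12 N fully in. Well in means at least 0.005. The coupler's bore floor meets the pin when the mouth is 14 mm past the head's top, and meets the head at 22 mm.
- gun: Loose push-type grease gun, 145 mm long, about 0.28 kg, upright in the stand, coupler down. Origin: centre of the coupler's mouth; z along the gun to the handle. Steel coupler 36 mm in diameter, 32 mm long; bore 25 mm wide, 22 mm deep, funnel mouth 31 mm. Sprung jaws in the bore slip over the nipple's head with about 5 N and snap into its neck when the mouth is 16 mm past the head's top.
- gun_handle (a point): Middle of the gun's black square handle, on its axis, 105 mm from the mouth; axes as the gun's. Handle 26 x 26 mm, sides along the gun's x and y, from 60 to 135 mm from the mouth; a 34 mm collar below it (55 to 60 mm) and a 22 mm end cap above (to 145 mm). On the nipple any turn of the gun about its axis will do.
- gun_stand: Fixed wooden block 80 x 80 x 42 mm with a hole of 40 mm diameter, 34 mm deep, that holds the gun upright. Origin: centre of its underside.
- sanding_block: Bystander: wooden sanding block 61 x 106 x 24 mm; origin centre of underside.
- brass_box: Bystander: small brown oblong box 36 x 87 x 30 mm; origin centre of underside.
- thread_oil: Bystander: small red bottle, 37 mm in diameter, 115 mm high; origin centre of underside.
- tape_measure: Bystander: yellow tape measure 64 x 82 x 37 mm; origin centre of underside.
- gear_motor: Bystander: small black geared motor 34 x 55 x 49 mm; origin centre of underside.
There are look-alikes about, which are no part of the job. Of the things like the gun, leave any that is pink; of the rest the smaller one is meant.

How it is judged:
By the outcome, as a careful person would: the job done as asked, in the order asked, and still so for the second after the job is handed in, while the arm keeps its last pose, push and grip.
It also fails if it takes over 67 s, if anything falls off the work surface, if the arm or the gripper's body presses on something with over 40 N, if the wrist force passes 120 N, or if a joint passes its speed limit or range.

ROBOT

A 7-joint arm with a two-finger parallel gripper is mounted at the origin on the work surface; the furniture and walls round the work are solid. World frame = base frame: x ahead of the robot, y to its left, z up, the work surface at z = 0. Lengths are in m, angles in rad, forces in N, time in s.
With the tool pointing down it reaches from about 0.4 to 0.85 m from the base axis. Payload 10.4 kg.
Tool frame: the origin (TCP) lies midway between the tips of the shut fingers; the grasp point (between the pads) lies 19 mm behind it; z points along the fingers, y is the line along which they close (so a half turn about z gives the same grasp; the last joint's range is limited). The gripper opens to 85 mm and grips with 20 to 120 N. Pads are 22 mm wide; open, the fingers measure 114 mm over their backs; the gripper's body (76 mm by 85 mm) begins 54 mm behind the grasp point. The pads swing forward as they close: fully open they stand 13 mm farther back than shut.
Start: joints at [1.312, 0.332, -0.065, 1.46, 0.022, 1.35, -0.088], TCP at [0.146, -0.608, 0.231] pointing down, gripper open.
Joint ranges: [-2.6, 2.6], [-0.5, 2.12], [-1.47, 1.34], [0.16, 2.42], [-1.27, 4.41], [0.06, 2.06], [-2.6, 2.6]. Speed limits (rad/s): [2.22, 2.22, 2.79, 2.79, 3.14, 3.14, 3.14].

INTERFACE

Orientations are given as a unit quaternion [x, y, z, w].
In Python, from workcell import get_obs, camera, camera_params, hand_in gives the robot as it stands.
- The arm moves only by the tool carry_out, never from a script. Its argument "commands" is a list that holds one entry, the list of rows, each a list of 6 numbers: the shift along the tool's x, y, z in units of 40 mm (1.0 is 40 mm), then the turn, a rotation vector about the tool's x, y, z in units of 6 degrees (1.0 is 6 degrees). In form: [[[x, y, z, ax, ay, az], ...]]. A call has 1 to 20 rows; each row shifts and turns the commanded pose from where the row before left it, along the tool's axes as they then stand; what a row does not reach is not made up. A row lasts 1/12 s, in which the tool goes at most 41.7 mm and 7.16 degrees, less where a joint would pass 70% of its speed; a pose out of reach is approached as far as the arm can. A call is refused whole if a number of a shift passes 1 or a number of a turn 1, either way. A call with a gripper value outside its range is refused whole. "hand" is the closure, from -1 (fully open) to 1 (shut), set as the call begins (left out, the last holds). The fingers move at their own pace and stop on an object; "force" is the grip in N (left out, the last holds). Time passes only in rows, so rows that do not move let the fingers close. It gives the time, the measured TCP pose, the force, the opening and the grip force at its end, in the units of the state.
- get_obs(): the state, without advancing time (a new reading comes with each control period).
- camera(name): name is "side" or "top"; returns the picture (480x640x3 uint8, red, green, blue); there is no depth.
- camera_params(name): a dict with "mtx" (3x3 intrinsics, pixels), "R" (3x3) and "t" (3): a world point X has camera coordinates R X + t. Camera axes: x right, y down, z forward; pixel columns grow to the right and rows downward; lengths in m; the calibration is good to about 2 mm. A picture is of the moment at which its call begins. camera_params takes no time and is no camera call.
- hand_in(): hands the job in; it is judged then, once.
The state is a dict: "clock": time; "joint_pos": joint angles; "joint_velocities": joint speeds; "tau": joint torques, N m; "position": TCP position; "ee_rot": TCP orientation; "ft_force": force on the tool from outside, world axes, zero at the start; "torque": the same for the moment, N m; "grip_width": opening from 0.0 (shut) to 1.0 (fully open); "grasp_force": force on a finger pad.
Only numpy, scipy, OpenCV 4.12 (cv2) and the standard library are available. Lean on these libraries where they do the work, as an engineer would, in place of code of your own. Each camera call takes 0.05 s, during which the arm holds its last target. There are 200 camera calls.

## Working session

There is one attempt and no reset: what is moved stays moved. The work goes in short steps, Python scripts to look and compute and a tool call to move; the robot and the scene stay as the last step left them, time stands still between calls to the robot, and variables do not carry over. Pictures are saved under pics/ and viewed, at most 14 in all, crops included, and the job is handed in when it is done.

Besides the shell and the picture viewer there is one more tool, called after "Request:" as name(argument=value, ...), one argument or row to a line, values as JSON. carry_out: Moves the arm, as the interface text tells. Its arguments: {"type":"object","properties":{"commands":{"type":"array"},"hand":{"type":"number"},"force":{"type":"number"}},"required":["commands"]}

```bash
mkdir -p pics; ls
python3 - <<'E'
from workcell import get_obs,camera,camera_params
import cv2
for n in("side","top"):
    cv2.imwrite(f"pics/{n}0.png",camera(n)[:,:,::-1])
    p=camera_params(n);print(n,p)
print(get_obs())
E
```

```text
pics
side {'mtx': array([[579.17109476,   0.        , 320.14846242],
       [  0.        , 579.17109476, 240.83066314],
       [  0.        ,   0.        ,   1.        ]]), 'R': array([[-0.97077285, -0.23981176, -0.0095073 ],
       [-0.14348453,  0.61167742, -0.77798645],
       [ 0.1923857 , -0.75388398, -0.62820912]]), 't': array([0.40929373, 0.18717116, 0.88812162])}
top {'mtx': array([[496.24353761,   0.        , 325.33775432],
       [  0.        , 496.24353761, 233.52669767],
       [  0.        ,   0.        ,   1.        ]]), 'R': array([[-0.02152438, -0.99972928, -0.00883515],
       [-0.98263842,  0.02278364, -0.18412672],
       [ 0.18427817,  0.00471855, -0.9828628 ]]), 't': array([-0.09201062,  0.47878472,  0.84779546])}
{'clock': 0.1, 'joint_pos': array([ 1.31245583,  0.33278142, -0.06470883,  1.46087382,  0.02163308,
        1.34993294, -0.08851976]), 'joint_velocities': array([-0.00037816, -0.00157872, -0.00035527, -0.00089704,  0.00132316,
       -0.00018373, -0.00059036]), 'tau': array([ 1.04000821e-03, -6.26749420e+01,  4.88896086e-02, -3.92430782e+01,
        1.62639673e-02,  7.00265533e-03,  1.15573307e-04]), 'position': array([ 0.14588431, -0.60737217,  0.23060469]), 'ee_rot': array([ 9.93060225e-01,  1.17605131e-01, -1.21276925e-04, -6.38085692e-04]), 'ft_force': array([-0.65493342,  0.17663867,  0.02145635]), 'torque': array([ 0.03373778, -0.0149588 ,  0.01533703]), 'grasp_force': 0.0, 'grip_width': 1.0010448498132487}
```

View pics/side0.png

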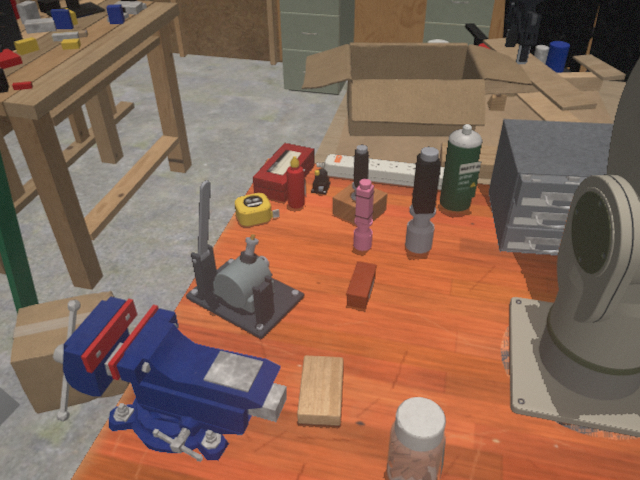

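View pics/top0.png

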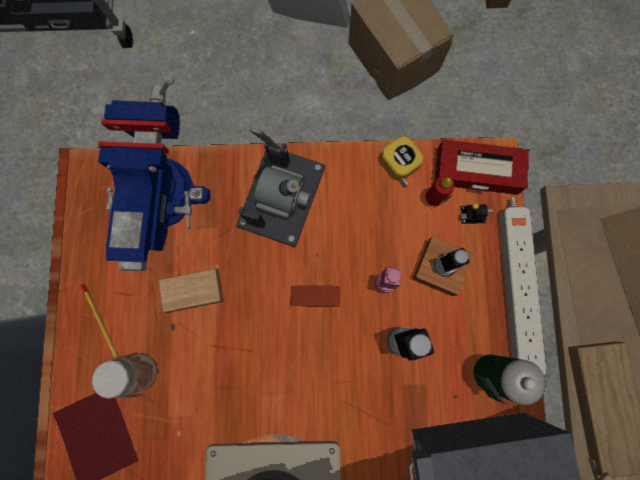

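The gun candidates in the side picture are the dark one in the wooden stand (361,170), the pink one (364,205) and the larger dark one (425,190). Pink is excluded, and of the remaining two the smaller one, in the stand, is meant. I'll confirm this in an enlarged crop.

Run:
```python
import cv2,numpy as np
s=cv2.imread("pics/side0.png");t=cv2.imread("pics/top0.png")
def crop(im,x,y,w,h,k):
    c=cv2.resize(im[y:y+h,x:x+w],None,fx=k,fy=k,interpolation=cv2.INTER_CUBIC)
    for i in range(0,w,20): cv2.putText(c,str(x+i),(i*k,9),0,.33,(0,255,255),1);cv2.line(c,(i*k,10),(i*k,14),(0,255,255),1)
    for j in range(0,h,20): cv2.putText(c,str(y+j),(0,j*k+4),0,.33,(0,255,255),1);cv2.line(c,(24,j*k),(28,j*k),(0,255,255),1)
    return c
A=crop(s,180,175,130,160,3);B=crop(t,230,120,130,130,3)
C=np.zeros((600,800,3),np.uint8);A=crop(s,180,175,130,160,3);C[:480,:390]=A;C[:520,400:800]=crop(t,230,120,100,130,4)
cv2.imwrite("pics/c1.png",C)
C=np.zeros((600,800,3),np.uint8);C[:480,:480]=crop(s,325,140,120,120,4);C[:390,485:800]=crop(t,370,225,105,130,3)
cv2.imwrite("pics/c2.png",C)
```

```text
(no output)
```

View pics/c1.png

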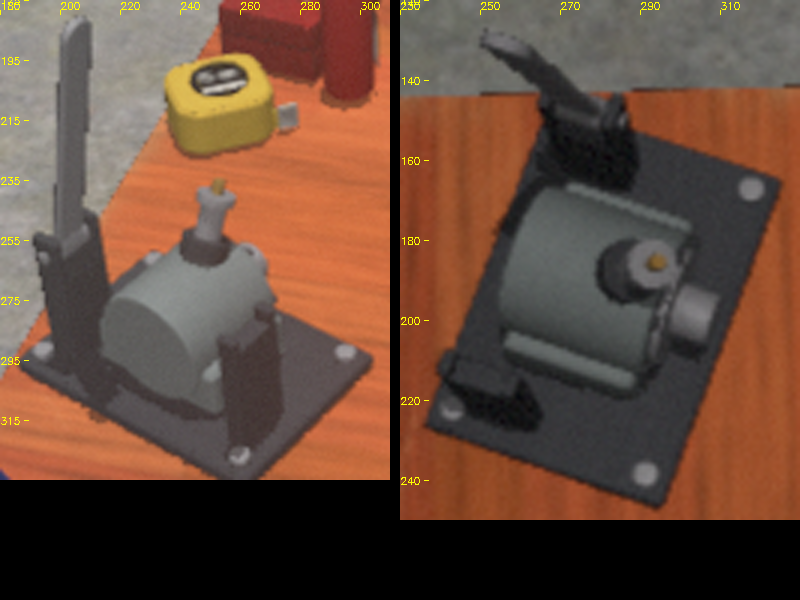

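View pics/c2.png

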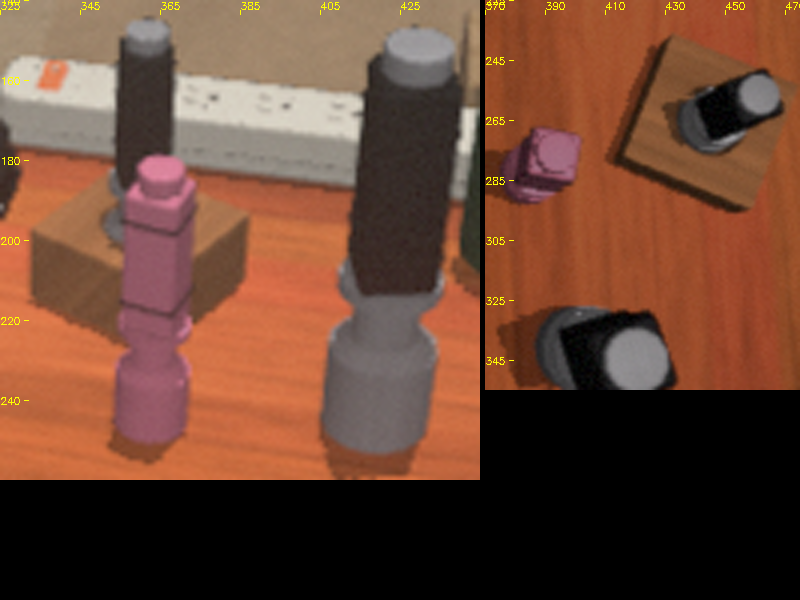

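The crops confirm it. The gun in the stand is black and small, with its cap at side (362,147) and top (462,257). The other black gun is clearly larger and the third is pink. The bearing's strap is near upright, with its tip at side (205,181) and top (250,128). The nipple pin is at side (253,236) and top (294,185).

```bash
cat > h.py <<'E'
import numpy as np,cv2
from scipy.optimize import least_squares
from scipy.spatial.transform import Rotation as R
from workcell import get_obs,camera,camera_params
P={n:camera_params(n) for n in("side","top")}
def proj(n,X):
    c=P[n]["mtx"]@(P[n]["R"]@np.asarray(X,float)+P[n]["t"]);return c[:2]/c[2]
def fit(f,obs,x0):
    g=lambda p:np.concatenate([proj(n,f(p,m))-uv for n,m,uv in obs])
    r=least_squares(g,x0,loss="soft_l1");print(r.x.round(4),"res",r.fun.round(1));return r.x
def yaw(p,m): return R.from_euler("z",p[2]).apply(m)+[p[0],p[1],0]
def tcp():
    o=get_obs();return o["position"],R.from_quat(o["ee_rot"]),o
E
python3 - <<'E'
from h import *
n0=np.array([0,0,0]);
a=.06;b=.085
b_=fit(yaw,[("top",[-a,-b,.01],(325,165.5)),("top",[-a,b,.01],(295.5,246.8)),("top",[a,b,.01],(236.8,226.8)),
("side",[-a,b,.01],(304.3,295)),("side",[a,b,.01],(261.7,335)),("side",[a,-b,.01],(187.3,295.7))],[.5,.1,1.])
free=lambda p,m:p
pin=fit(free,[("top",0,(294,185.5)),("side",0,(252.7,236))],[.5,.1,.1])
tip=fit(free,[("top",0,(250.5,128)),("side",0,(205,180.7))],[.5,.1,.2])
B=R.from_euler("z",b_[2]);inv=lambda w:B.inv().apply(w-[b_[0],b_[1],0])
print("pin,tip in housing",inv(pin).round(4),inv(tip).round(4))
d=inv(tip)-[.025,-.062,.086];print("angle",np.arctan2(d[2],d[1]),np.linalg.norm(d))
s=.04
st=fit(yaw,[("top",[s,s,.042],(432.3,237)),("top",[s,-s,.042],(473.3,254.3)),("top",[-s,-s,.042],(455.7,295)),("top",[-s,s,.042],(414.3,277.7)),
("side",[-s,-s,.042],(387.5,193.8)),("side",[-s,s,.042],(356.3,209.5)),("side",[s,s,.042],(333,198))],[.5,-.2,.3])
cap=fit(free,[("top",0,(461.7,256.7)),("side",0,(362,146.8))],[.5,-.2,.15])
t=cv2.imread("pics/top0.png");s=cv2.imread("pics/side0.png")
C=np.zeros((600,800,3),np.uint8)
C[:600,:400]=cv2.resize(t[235:285,435:470+0][:, :34],(400,600),interpolation=cv2.INTER_CUBIC) if 0 else cv2.resize(t[240:285,440:470],(400,600),interpolation=cv2.INTER_CUBIC)
C[:600,400:800]=cv2.resize(s[140:200,343:383],(400,600),interpolation=cv2.INTER_CUBIC)
cv2.imwrite("pics/c3.png",np.clip(C.astype(float)*1.0+ 40*(C>0),0,255).astype(np.uint8) if 0 else cv2.LUT(C,np.array([255*(i/255)**.5 for i in range(256)],np.uint8)))
E
```

```text
[ 0.5586 -0.018   1.2111] res [-0.3 -0.7 -1.2  0.7 -2.6 -0.2  1.6 -4.2  0.6 -0.9 -1.6 -3. ]
[ 0.5487 -0.0516  0.1091] res [-0.  -0.1  0.1  0. ]
[0.5945 0.0008 0.2453] res [ 0.2  1.3 -1.2 -0.3]
pin,tip in housing [-0.0349 -0.0026  0.1091] [ 0.0303 -0.027   0.2453]
angle 1.354330169029417 0.16315027636927137
[ 0.4143 -0.3116 -0.459 ] res [-0.7 -0.9 -0.2  0.4  0.3  0.6 -0.3 -1.3  0.3 -1.5  7.9  0.6 -0.5 -2.7]
[ 0.4153 -0.316   0.1479] res [-0. -0.  0.  0.]
```

View pics/c3.png

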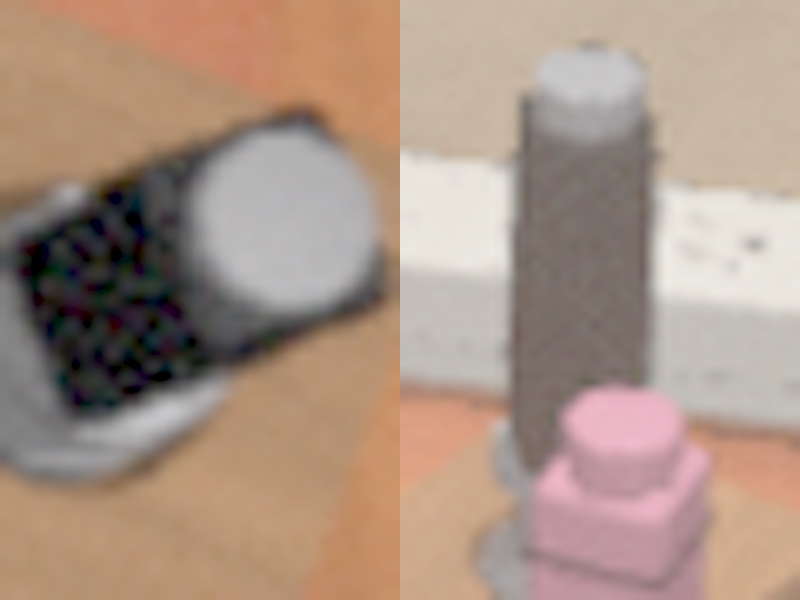

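The handle's sides lie at a yaw of about 0.36 rad, from its top edge (320,110)→(385,270) in the enlarged top crop. I'll refit the bearing without the cut-off corner and plan the strap approach.

```bash
cat >> h.py <<'E'
def down(y): return R.from_euler("z",y)*R.from_euler("x",np.pi)
def delta(pos,rot):
    p,r,o=tcp()
    print("at",p.round(4),"shift(units, then turn)",(r.inv().apply(np.array(pos)-p)/.04).round(2),"turn units",np.degrees((r.inv()*rot).as_rotvec()/6).round(2),"F",o["ft_force"].round(1),"w",round(o["grip_width"],3),"gf",round(o["grasp_force"],1),"t",round(o["clock"],1))
E
python3 - <<'E'
from h import *
a=.06;b=.085
def f(p,m):
    if m=="pin": m=[p[3],0,p[4]]
    if m=="tip": m=[.025,-.062+.162*np.cos(p[5]),.086+.162*np.sin(p[5])]
    return yaw(p,m)
q=fit(f,[("top",[-a,-b,.01],(325,165.5)),("top",[-a,b,.01],(295.5,246.8)),("top",[a,b,.01],(236.8,226.8)),
("side",[-a,b,.01],(304.3,295)),("side",[a,-b,.01],(187.3,295.7)),("top","pin",(294,185.5)),("side","pin",(252.7,236)),
("top","tip",(250.5,128)),("side","tip",(205,180.7))],[.5586,-.018,1.21,-.035,.109,1.35])
np.save("q.npy",q)
for y,z in[(-.10,.39),(-.10,.19)]: delta(yaw(q,[.025,y,z]),down(q[2]))
E
```

```text
[ 0.5596 -0.0167  1.2355 -0.0362  0.1101  1.3605] res [-1.8 -2.2 -0.6 -0.2 -2.6  0.4  0.8 -4.7 -2.7 -1.5 -0.5  0.3  0.5 -0.1
  2.4  1.4 -0.3 -0.9]
at [ 0.1459 -0.6074  0.2306] shift(units, then turn) [ 15.95 -11.12  -3.97] turn units [-0.01 -0.01 -9.55] F [-0.7  0.2  0. ] w 1.001 gf 0.0 t 0.1
at [ 0.1459 -0.6074  0.2306] shift(units, then turn) [ 15.95 -11.12   1.03] turn units [-0.01 -0.01 -9.55] F [-0.7  0.2  0. ] w 1.001 gf 0.0 t 0.1
```

Request:
carry_out(
  commands=[
    [[0,0,-1,0,0,0],[0,0,-1,0,0,0],[0,0,-1,0,0,0],[0,0,-1,0,0,0],[0.8,-0.55,0,0,0,0],[0.8,-0.55,0,0,0,0],[0.8,-0.55,0,0,0,0],[0.8,-0.55,0,0,0,0],[0.8,-0.55,0,0,0,0],[0.8,-0.55,0,0,0,0],[0.8,-0.55,0,0,0,0],[0.8,-0.55,0,0,0,0],[0.8,-0.55,0,0,0,0],[0.8,-0.55,0,0,0,0],[0.8,-0.55,0,0,0,0],[0.8,-0.55,0,0,0,0],[0.8,-0.55,0,0,0,0],[0.8,-0.55,0,0,0,0],[0.8,-0.55,0,0,0,0],[0.8,-0.55,0,0,0,0]],
  ],
  hand=1,
  force=60,
)

```text
clock: 1.77
position: [0.5624, -0.1444, 0.3911]
ee_rot: [0.993, 0.117, -0.0, 0.0]
ft_force: [0.5, -0.6, -0.1]
grip_width: -0.001
grasp_force: 0.0
```

Request:
carry_out(
  commands=[
    [[0.8,-0.55,0,0,0,0],[0.8,-0.55,0,0,0,0],[0.8,-0.55,0,0,0,0],[0.8,-0.55,0,0,0,0],[0,0,0,0,0,-0.95],[0,0,0,0,0,-0.95],[0,0,0,0,0,-0.95],[0,0,0,0,0,-0.95],[0,0,0,0,0,-0.95],[0,0,0,0,0,-0.95],[0,0,0,0,0,-0.95],[0,0,0,0,0,-0.95],[0,0,0,0,0,-0.95],[0,0,0,0,0,-0.95],[0,0,0,0,0,0],[0,0,0,0,0,0]],
  ],
)

```text
clock: 3.1
position: [0.6655, -0.0305, 0.3909]
ee_rot: [0.817, 0.576, -0.0, -0.0]
ft_force: [0.0, 0.1, 0.1]
grip_width: -0.002
grasp_force: 0.0
```

Run:
```python
from h import *
q=np.load("q.npy")
for y,z in[(-.10,.39),(-.10,.19)]: delta(yaw(q,[.025,y,z]),down(q[2]))
```

```text
at [ 0.6655 -0.0305  0.3909] shift(units, then turn) [ 0.08 -0.11  0.02] turn units [-0.01  0.   -0.08] F [0.  0.1 0.1] w -0.002 gf 0.0 t 3.1
at [ 0.6655 -0.0305  0.3909] shift(units, then turn) [ 0.08 -0.11  5.02] turn units [-0.01  0.   -0.08] F [0.  0.1 0.1] w -0.002 gf 0.0 t 3.1
```

Request:
carry_out(
  commands=[
    [[0.08,0,0.85,0,0,0],[0,0,0.85,0,0,0],[0,0,0.85,0,0,0],[0,0,0.85,0,0,0],[0,0,0.8,0,0,0],[0,0,0.8,0,0,0],[0,0,0,0,0,0],[0,0,0,0,0,0]],
  ],
)

```text
clock: 3.77
position: [0.6658, -0.0276, 0.1905]
ee_rot: [0.817, 0.576, -0.001, -0.001]
ft_force: [0.0, 1.0, 2.3]
grip_width: 0.0
grasp_force: 0.0
```

Run:
```python
from h import *
q=np.load("q.npy")
delta(yaw(q,[.025,-.10,.19]),down(q[2]))
s=camera("side")[:,:,::-1];t=camera("top")[:,:,::-1]
C=np.hstack([cv2.resize(s[140:340,165:315],(420,560)),cv2.resize(t[90:250,220:328],(378,560))]);cv2.imwrite("pics/d1.png",C)
```

```text
at [ 0.6658 -0.0276  0.1905] shift(units, then turn) [ 0.01 -0.1   0.01] turn units [-0.03  0.01 -0.07] F [0.  1.  2.3] w 0.0 gf 0.0 t 3.8
```

View pics/d1.png

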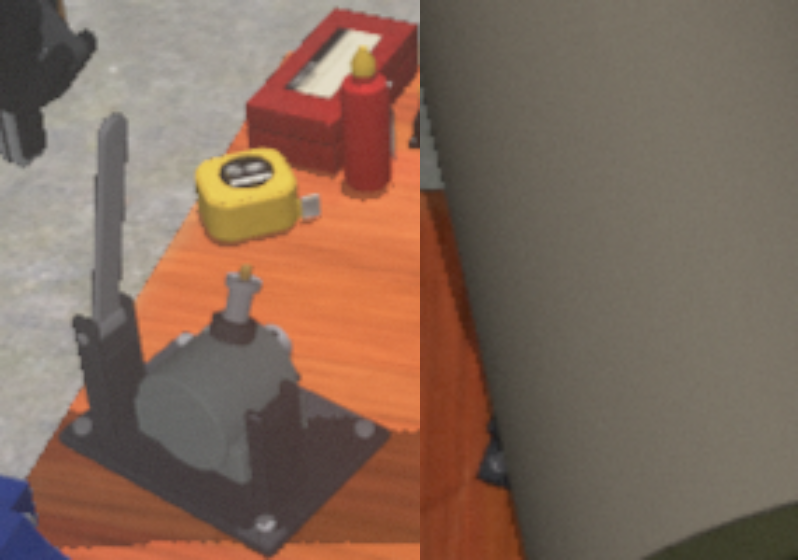

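The shut fingers hang clear on the far side of the strap, with their tip at side about (172,195) and the strap tip at (205,181). Next is the swing along the arc.

Request:
carry_out(
  commands=[
    [[0,-0.42,0.03,0,0,0],[0,-0.42,0.03,0,0,0],[0,-0.41,0.03,0,0,0],[0,-0.3,0.11,0,0,0],[0,-0.31,0.12,0,0,0],[0,-0.26,0.17,0,0,0],[0,-0.26,0.18,0,0,0],[0,-0.2,0.23,0,0,0],[0,-0.21,0.23,0,0,0],[0,-0.12,0.22,0,0,0],[0,-0.12,0.22,0,0,0],[0,-0.08,0.23,0,0,0],[0,-0.07,0.24,0,0,0],[0,-0.03,0.22,0,0,0],[0,-0.02,0.2,0,0,0],[0,0,0,0,0,0]],
  ],
)

```text
clock: 5.2
position: [0.5439, 0.0156, 0.091]
ee_rot: [0.817, 0.577, -0.001, -0.001]
ft_force: [0.4, -0.5, 0.6]
grip_width: -0.004
grasp_force: 0.0
```

Run:
```python
from h import *
q=np.load("q.npy")
delta(yaw(q,[.025,.025,.089]),down(q[2]))
s=camera("side")[:,:,::-1]
cv2.imwrite("pics/d2.png",cv2.resize(s[180:345,165:315],(600,660))[:600])
```

```text
at [0.5439 0.0156 0.091 ] shift(units, then turn) [-0.01  0.01  0.05] turn units [-0.02  0.01 -0.05] F [ 0.4 -0.5  0.6] w -0.004 gf 0.0 t 5.2
```

View pics/d2.png

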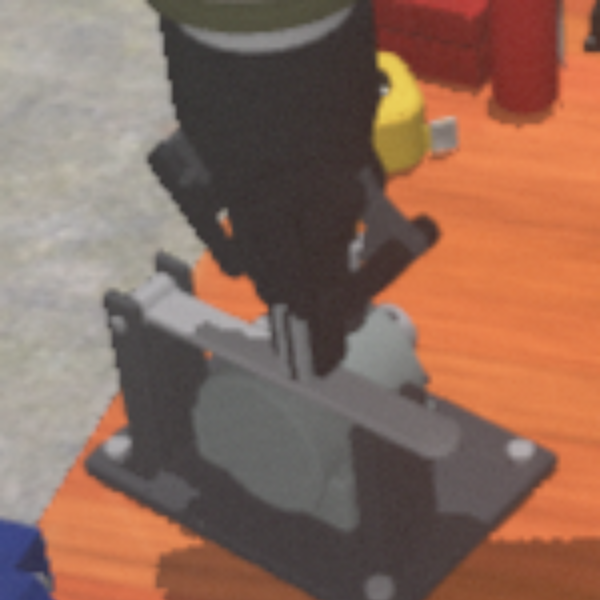

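The strap is down over the catch, its end at side about (275,288), with the fingertips on it. I'll press gently until the end stop pushes back.

Request:
carry_out(
  commands=[
    [[0,0,0.04,0,0,0],[0,0,0.04,0,0,0],[0,0,0.03,0,0,0],[0,0,0,0,0,0]],
  ],
)

```text
clock: 5.58
position: [0.5452, 0.0157, 0.0891]
ee_rot: [0.817, 0.577, 0.0, 0.0]
ft_force: [-0.5, -0.5, 3.6]
grip_width: -0.001
grasp_force: 1.7
```

Request:
carry_out(
  commands=[
    [[0,0,0.04,0,0,0],[0,0,0.04,0,0,0],[0,0,0.04,0,0,0],[0,0,0,0,0,0]],
  ],
)

```text
clock: 5.92
position: [0.5456, 0.0158, 0.0883]
ee_rot: [0.817, 0.577, -0.0, 0.002]
ft_force: [-22.5, -4.4, 50.2]
grip_width: -0.003
grasp_force: 25.2
```

The end stop pushes back with about 50 N, so the strap is fully home. I'll back off and go above the gun.

Request:
carry_out(
  commands=[
    [[0,0,-0.2,0,0,0],[0,0,-0.6,0,0,0],[0,0,-1,0,0,0],[0,0,-1,0,0,0],[0,0,-1,0,0,0],[0,0,-1,0,0,0],[0,0,-1,0,0,0],[0,0,0,0,0,0]],
  ],
  hand=-0.4,
)

```text
clock: 6.58
position: [0.5472, 0.0166, 0.3239]
ee_rot: [0.817, 0.577, 0.004, 0.003]
ft_force: [0.1, 0.1, 0.1]
grip_width: 0.698
grasp_force: 0.0
```

Run:
```python
from h import *
delta([.415,-.315,.25],down(.36+np.pi/2))
```

```text
at [0.5472 0.0166 0.3239] shift(units, then turn) [-8.92 -0.37  1.82] turn units [ 0.11  0.01 -6.69] F [0.1 0.1 0.1] w 0.698 gf 0.0 t 6.6
```

Request:
carry_out(
  commands=[
    [[-0.9,-0.04,0,0,0,0],[-0.9,-0.04,0,0,0,0],[-0.9,-0.04,0,0,0,0],[-0.9,-0.04,0,0,0,0],[-0.9,-0.04,0,0,0,0],[-0.9,-0.04,0,0,0,0],[-0.9,-0.04,0,0,0,0],[-0.9,-0.03,0,0,0,0],[-0.9,-0.03,0,0,0,0],[-0.82,-0.03,0,0,0,0],[0,0,0.6,0,0,-0.95],[0,0,0.6,0,0,-0.95],[0,0,0.6,0,0,-0.95],[0,0,0,0,0,-0.95],[0,0,0,0,0,-0.95],[0,0,0,0,0,-0.95],[0,0,0,0,0,-0.95],[0,0,0,0,0,0],[0,0,0,0,0,0]],
  ],
)

```text
clock: 8.17
position: [0.4118, -0.3157, 0.2438]
ee_rot: [0.572, 0.82, -0.0, 0.0]
ft_force: [-0.6, -0.3, -0.0]
grip_width: 0.701
grasp_force: 0.0
```

Run:
```python
from h import *
delta([.415,-.315,.097],down(.36+np.pi/2))
s=camera("side")[:,:,::-1];t=camera("top")[:,:,::-1]
C=np.hstack([cv2.resize(s[100:250,295:415],(480,600)),np.vstack([cv2.resize(s[180:345,165:315],(300,330)),cv2.resize(t[120:255,225:375],(300,270))])])
cv2.imwrite("pics/d3.png",C)
```

```text
at [ 0.4118 -0.3157  0.2438] shift(units, then turn) [-0.01  0.08  3.67] turn units [ 0.    0.   -0.07] F [-0.6 -0.3 -0. ] w 0.701 gf 0.0 t 8.2
```

View pics/d3.png

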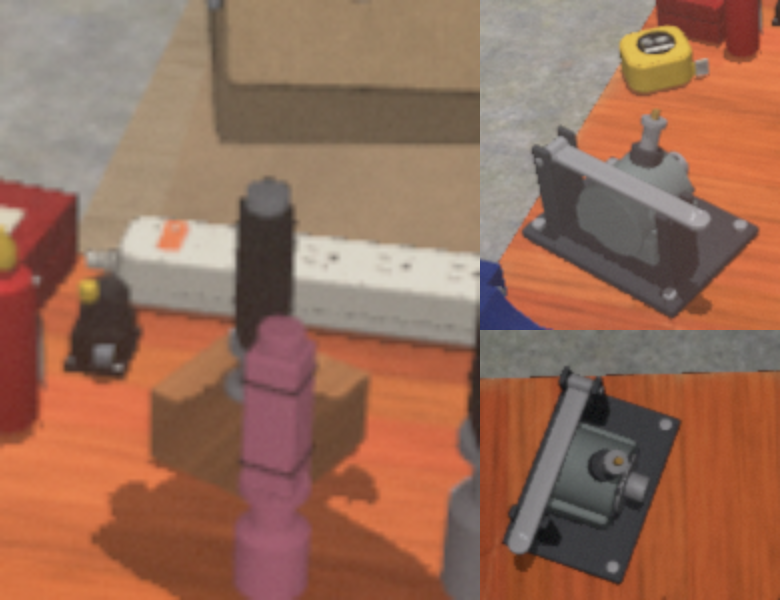

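The strap rests closed in its catch, with its tip at top (244,229). The gun still stands upright, with its cap at side (362,147). Going down over the handle.

Request:
carry_out(
  commands=[
    [[0,0.08,0.5,0,0,0],[0,0,0.5,0,0,0],[0,0,0.5,0,0,0],[0,0,0.5,0,0,0],[0,0,0.5,0,0,0],[0,0,0.5,0,0,0],[0,0,0.5,0,0,0],[0,0,0.2,0,0,0],[0,0,0,0,0,0],[0,0,0,0,0,0]],
  ],
)

```text
clock: 9.1
position: [0.415, -0.3146, 0.0962]
ee_rot: [0.571, 0.821, 0.0, 0.0]
ft_force: [-0.3, -0.4, -0.1]
grip_width: 0.701
grasp_force: 0.0
```

Run:
```python
from h import *
delta([.415,-.315,.097],down(.36+np.pi/2))
s=camera("side")[:,:,::-1]
cv2.imwrite("pics/d4.png",cv2.resize(s[90:240,280:430],(600,600)))
```

```text
at [ 0.415  -0.3146  0.0962] shift(units, then turn) [-0.01 -0.   -0.02] turn units [ 0.   -0.   -0.04] F [-0.3 -0.4 -0.1] w 0.701 gf 0.0 t 9.1
```

View pics/d4.png

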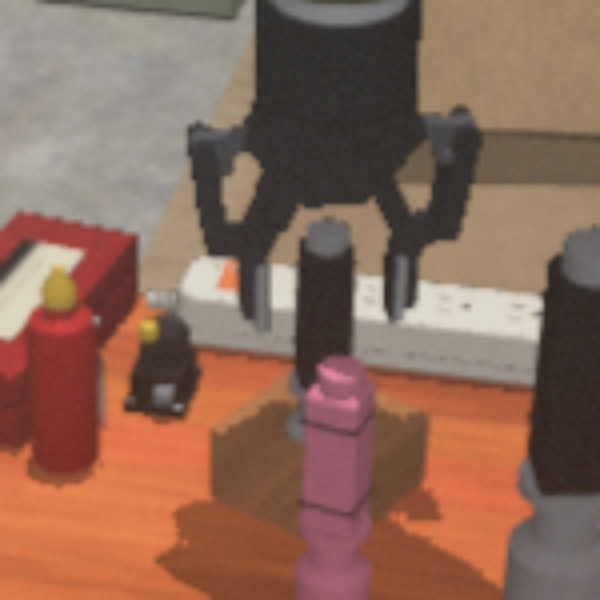

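The fingers straddle the handle and are centred on it (fingers at 257 and 400, handle at 327 in the crop). Closing.

Request:
carry_out(
  commands=[
    [[0,0,0,0,0,0],[0,0,0,0,0,0],[0,0,0,0,0,0],[0,0,0,0,0,0],[0,0,0,0,0,0],[0,0,0,0,0,0],[0,0,0,0,0,0],[0,0,0,0,0,0]],
  ],
  hand=1,
  force=90,
)

```text
clock: 9.82
position: [0.4155, -0.3149, 0.0967]
ee_rot: [0.571, 0.821, -0.0, 0.001]
ft_force: [0.8, 0.8, 6.3]
grip_width: 0.295
grasp_force: 87.6
```

Request:
carry_out(
  commands=[
    [[0,0,-0.2,0,0,0],[0,0,-0.4,0,0,0],[0,0,-0.5,0,0,0],[0,0,-0.5,0,0,0],[0,0,-0.5,0,0,0],[0,0,-0.5,0,0,0],[0,0,-0.6,0,0,0],[0,0,-0.8,0,0,0],[0,0,-0.5,0,0,0],[0,0,0,0,0,0]],
  ],
)

```text
clock: 10.65
position: [0.4161, -0.3152, 0.2804]
ee_rot: [0.571, 0.821, -0.0, 0.003]
ft_force: [0.9, -1.0, -2.1]
grip_width: 0.292
grasp_force: 89.0
```

Run:
```python
from h import *
q=np.load("q.npy")
# bearing refit with closed strap edges from the pictures d3
np.set_printoptions(suppress=True)
p,r,o=tcp();print(p,o["ft_force"],o["torque"],o["grip_width"]*85,o["joint_pos"].round(2))
s=camera("side")[:,:,::-1];t=camera("top")[:,:,::-1]
C=np.hstack([cv2.resize(s[60:210,290:410],(480,600),interpolation=2),np.vstack([cv2.resize(s[225:265,232:272],(300,300),interpolation=2),cv2.resize(t[165:205,274:314],(300,300),interpolation=2)])])
cv2.imwrite("pics/d5.png",C); cv2.imwrite("pics/top5.png",t); cv2.imwrite("pics/side5.png",s)
```

```text
[ 0.41606713 -0.31519116  0.2804189 ] [ 0.86044234 -1.02651684 -2.05411094] [-0.00509171 -0.029016   -0.00170207] 24.84109439566371 [ 1.09  0.12 -0.57  1.63  0.06  1.4   0.87]
```

View pics/d5.png

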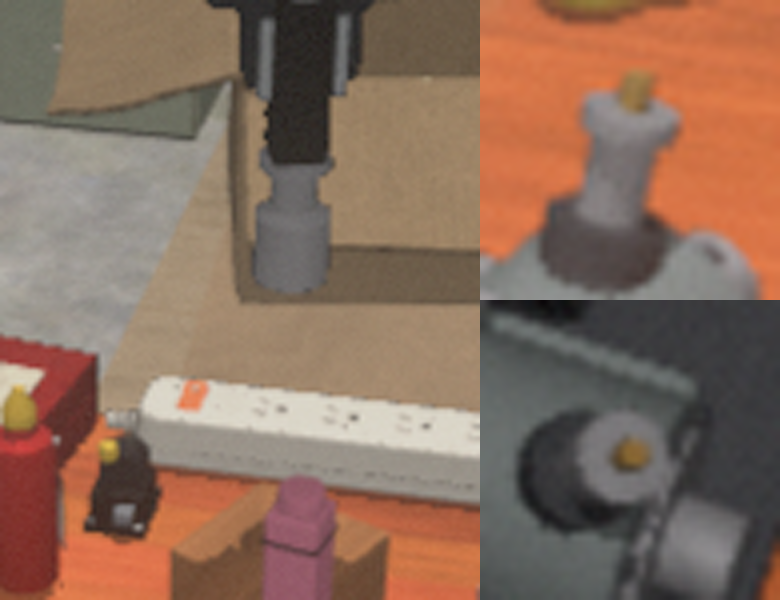

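The gun hangs straight in the fingers, its coupler mouth at about side (362.5,128). The nipple's pin tip is at side (253.1,235.4) and top (294.3,185.4).

```bash
cat >> h.py <<'E'
L=.0887
def target(H,s,yh=1.225,extra=0.,lean=.45):
    xh=np.array([np.cos(yh),np.sin(yh),0]);u=-np.sin(lean)*xh+np.array([0,0,np.cos(lean)])
    ax=np.cross([0,0,1],u);T=R.from_rotvec(lean*ax/np.linalg.norm(ax))*down(.36+np.pi/2+extra)
    return H+(s+L)*u,T,u
E
python3 - <<'E'
from h import *
free=lambda p,m:p
p,r,o=tcp()
print("mouth proj",proj("side",p+r.apply([0,0,L])),"obs 362.5,128.2; tcp side",proj("side",p))
pin=fit(free,[("top",0,(294.3,185.5)),("side",0,(253.1,235.4))],[.5,.0,.1])
hd=fit(free,[("top",0,(293.2,186)),("side",0,(252.3,239.6))],[.5,.0,.1])
_,_,u=target(pin,0);H=pin-.008*u;print("H",H,"direct head",hd,"u",u)
np.save("H.npy",H)
P1,T,_=target(H,.03)
delta([P1[0],P1[1],.28],r)
print("turn only",np.degrees((r.inv()*T).as_rotvec()/6).round(2),P1)
E
```

```text
mouth proj [362.95307352 128.77912743] obs 362.5,128.2; tcp side [364.79840133  84.00256769]
[ 0.5483 -0.0522  0.11  ] res [-0.  -0.1  0.1  0. ]
[ 0.5496 -0.0498  0.1027] res [-0. -0.  0.  0.]
H [ 0.54947224 -0.04894038  0.10279292] direct head [ 0.54955047 -0.04983669  0.1026692 ] u [-0.14742982 -0.40921811  0.9004471 ]
at [ 0.4147 -0.3145  0.2759] shift(units, then turn) [ 4.06  4.64 -0.1 ] turn units [0. 0. 0.] F [-1.1  0.6 -4.1] w 0.294 gf 89.0 t 10.8
turn only [-2.78  3.28 -0.04] [ 0.53197232 -0.09751457  0.20967599]
```

Request:
carry_out(
  commands=[
    [[0.51,0.58,0,0,0,0],[0.51,0.58,0,0,0,0],[0.51,0.58,0,0,0,0],[0.51,0.58,0,0,0,0],[0.51,0.58,0,0,0,0],[0.51,0.58,0,0,0,0],[0.51,0.58,0,0,0,0],[0.49,0.58,0,0,0,0],[0,0,0,-0.46,0.55,0],[0,0,0,-0.46,0.55,0],[0,0,0,-0.46,0.55,0],[0,0,0,-0.46,0.55,0],[0,0,0,-0.46,0.54,0],[0,0,0,-0.46,0.54,0],[0,0,0,0,0,0],[0,0,0,0,0,0],[0,0,0,0,0,0]],
  ],
)

```text
clock: 12.17
position: [0.5319, -0.0968, 0.2752]
ee_rot: [0.556, 0.801, 0.214, -0.058]
ft_force: [0.2, 0.5, -2.9]
grip_width: 0.293
grasp_force: 89.3
```

Run:
```python
from h import *
H=np.load("H.npy");P1,T,_=target(H,.02)
delta(P1,T);print(get_obs()["joint_pos"].round(2))
```

```text
at [ 0.5319 -0.0968  0.2752] shift(units, then turn) [-0.56 -0.46  1.72] turn units [-0.04  0.01 -0.04] F [ 0.2  0.5 -2.9] w 0.293 gf 89.3 t 12.2
[ 1.02  0.2  -0.74  1.65 -0.32  1.34  0.73]
```

Reached without trouble. I'll go to 20 mm above the head and take a close look.

Request:
carry_out(
  commands=[
    [[-0.19,-0.15,0,0,0,0],[-0.19,-0.15,0,0,0,0],[-0.18,-0.16,0,0,0,0],[0,0,0.43,0,0,0],[0,0,0.43,0,0,0],[0,0,0.43,0,0,0],[0,0,0.43,0,0,0],[0,0,0,0,0,0],[0,0,0,0,0,0],[0,0,0,0,0,0]],
  ],
)

```text
clock: 13.0
position: [0.5339, -0.0952, 0.2018]
ee_rot: [0.557, 0.8, 0.215, -0.058]
ft_force: [-0.7, -0.8, -2.0]
grip_width: 0.291
grasp_force: 89.1
```

Run:
```python
from h import *
H=np.load("H.npy");P1,T,u=target(H,.02)
delta(P1,T)
p,r,o=tcp()
s=camera("side")[:,:,::-1];t=camera("top")[:,:,::-1]
k=8;x0,y0=225,200
C=cv2.resize(s[y0:y0+65,x0:x0+65],(520,520),interpolation=2)
f=lambda X:tuple(int(round(v)) for v in (proj("side",X)-[x0-.5,y0-.5])*k)
m=p+r.apply([0,0,L])
for X,c in((H,(0,255,0)),(H+.008*u,(0,255,255)),(m,(0,0,255)),(m-r.apply([0,0,.032]),(255,0,0))): cv2.circle(C,f(X),3,c,-1)
D=cv2.resize(t[140:240,250:300+0+40],(270,300));C=np.hstack([C,np.vstack([D,np.zeros((220,270,3),np.uint8)])])
cv2.imwrite("pics/d6.png",C)
```

```text
at [ 0.5339 -0.0952  0.2018] shift(units, then turn) [ 0.03 -0.01  0.04] turn units [-0.01  0.01 -0.04] F [-0.7 -0.8 -2. ] w 0.291 gf 89.1 t 13.0
```

View pics/d6.png

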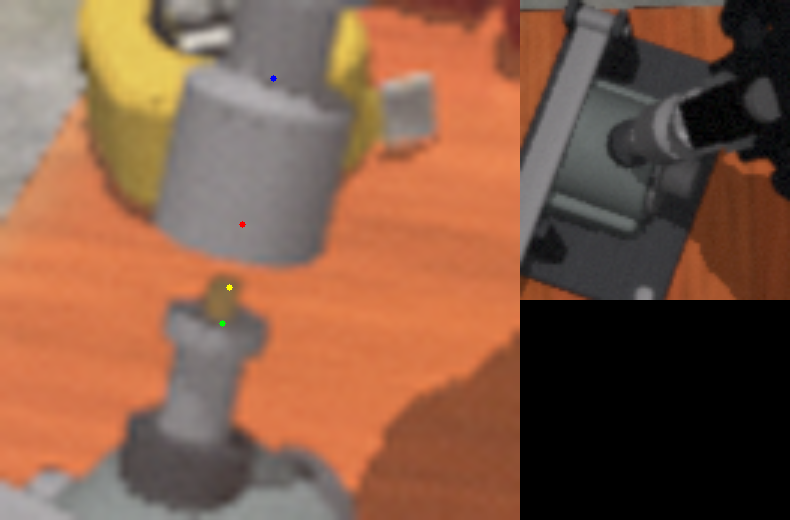

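Side view: the coupler mouth, centred at about (255,229), is in line with the nipple head at (252,240). It is about 1 mm too far right, which is partly my half-pixel crop offset. I'll correct that and move on.

Run:
```python
from h import *
free=lambda p,m:p
pin=fit(free,[("top",0,(293.8,185.0)),("side",0,(252.5,234.9))],[.5,.0,.1])
_,_,u=target(pin,0);H=pin-.008*u;np.save("H.npy",H);print(H)
for s in(.012,0,-.014,-.022):
    P1,T,u=target(H,s);delta(P1,T)
```

```text
[ 0.5489 -0.0515  0.1115] res [-0.  -0.1  0.1  0. ]
[ 0.55003422 -0.04818813  0.10429852]
at [ 0.5341 -0.0952  0.2021] shift(units, then turn) [0.06 0.02 0.22] turn units [-0.    0.02 -0.04] F [-0.   0.2 -2.2] w 0.29 gf 89.1 t 13.1
at [ 0.5341 -0.0952  0.2021] shift(units, then turn) [0.06 0.02 0.52] turn units [-0.    0.02 -0.04] F [-0.   0.2 -2.2] w 0.29 gf 89.1 t 13.1
at [ 0.5341 -0.0952  0.2021] shift(units, then turn) [0.06 0.02 0.87] turn units [-0.    0.02 -0.04] F [-0.   0.2 -2.2] w 0.29 gf 89.1 t 13.1
at [ 0.5341 -0.0952  0.2021] shift(units, then turn) [0.06 0.02 1.07] turn units [-0.    0.02 -0.04] F [-0.   0.2 -2.2] w 0.29 gf 89.1 t 13.1
```

Request:
carry_out(
  commands=[
    [[0.06,0.02,0,0,0,0],[0,0,0.1,0,0,0],[0,0,0.1,0,0,0],[0,0,0.1,0,0,0],[0,0,0.1,0,0,0],[0,0,0.1,0,0,0],[0,0,0,0,0,0],[0,0,0,0,0,0]],
  ],
)

```text
clock: 13.77
position: [0.5365, -0.084, 0.1839]
ee_rot: [0.557, 0.801, 0.215, -0.058]
ft_force: [0.2, -1.2, -2.3]
grip_width: 0.297
grasp_force: 89.4
```

Request:
carry_out(
  commands=[
    [[0,0,0.05,0,0,0],[0,0,0.05,0,0,0],[0,0,0.05,0,0,0],[0,0,0,0,0,0],[0,0,0,0,0,0]],
  ],
)

```text
clock: 14.18
position: [0.5373, -0.0812, 0.1783]
ee_rot: [0.556, 0.801, 0.215, -0.058]
ft_force: [3.7, -1.1, -5.3]
grip_width: 0.293
grasp_force: 88.9
```

Run:
```python
from h import *
H=np.load("H.npy")
P1,T,u=target(H,-.014);delta(P1,T)
p,r,o=tcp();print("F tool",r.inv().apply(o["ft_force"]).round(1),"torque",o["torque"].round(2))
```

```text
at [ 0.5373 -0.0812  0.1783] shift(units, then turn) [-0.02  0.01  0.18] turn units [-0.01  0.   -0.04] F [ 3.7 -1.1 -5.3] w 0.293 gf 88.9 t 14.2
F tool [-4.1  1.5  4.9] torque [-1.52 -0.49 -0.48]
```

Request:
carry_out(
  commands=[
    [[-0.03,0.01,0,0,0,0],[0,0,0.05,0,0,0],[0,0,0.05,0,0,0],[0,0,0.05,0,0,0],[0,0,0,0,0,0],[0,0,0,0,0,0]],
  ],
)

```text
clock: 14.68
position: [0.5391, -0.0798, 0.1732]
ee_rot: [0.556, 0.801, 0.215, -0.058]
ft_force: [-0.6, -2.7, 1.7]
grip_width: 0.297
grasp_force: 90.0
```

Run:
```python
from h import *
H=np.load("H.npy")
P1,T,u=target(H,-.02);delta(P1,T)
p,r,o=tcp();print("F tool",r.inv().apply(o["ft_force"]).round(1),"torque",r.inv().apply(o["torque"]).round(2))
```

```text
at [ 0.5391 -0.0798  0.1732] shift(units, then turn) [ 0.01 -0.01  0.2 ] turn units [-0.01  0.   -0.04] F [-0.6 -2.7  1.7] w 0.297 gf 90.0 t 14.7
F tool [-1.6 -0.9 -2.8] torque [ 0.54 -0.74  0.02]
```

Request:
carry_out(
  commands=[
    [[0,0,0.05,0,0,0],[0,0,0.05,0,0,0],[0,0,0.05,0,0,0],[0,0,0,0,0,0],[0,0,0,0,0,0]],
  ],
)

```text
clock: 15.1
position: [0.5401, -0.0776, 0.168]
ee_rot: [0.556, 0.801, 0.215, -0.058]
ft_force: [-3.3, -5.3, 7.6]
grip_width: 0.294
grasp_force: 90.7
```

Run:
```python
from h import *
H=np.load("H.npy")
P1,T,u=target(H,-.02);delta(P1,T)
p,r,o=tcp();print("F tool",r.inv().apply(o["ft_force"]).round(1),"torque",r.inv().apply(o["torque"]).round(2))
```

```text
at [ 0.5401 -0.0776  0.168 ] shift(units, then turn) [ 0.01 -0.01  0.05] turn units [-0.01  0.01 -0.04] F [-3.3 -5.3  7.6] w 0.294 gf 90.7 t 15.1
F tool [-0.8 -2.4 -9.4] torque [ 0.86 -0.45 -0.01]
```

Request:
carry_out(
  commands=[
    [[0,0,0.04,0,0,0],[0,0,0.04,0,0,0],[0,0,0,0,0,0],[0,0,0,0,0,0]],
  ],
)

```text
clock: 15.43
position: [0.5411, -0.0779, 0.1673]
ee_rot: [0.557, 0.8, 0.215, -0.057]
ft_force: [-13.7, -11.2, 30.8]
grip_width: 0.296
grasp_force: 93.1
```

Request:
carry_out(
  commands=[
    [[0,0,0.04,0,0,0],[0,0,0.03,0,0,0],[0,0,0,0,0,0],[0,0,0,0,0,0]],
  ],
)

```text
clock: 15.77
position: [0.5421, -0.0786, 0.1668]
ee_rot: [0.558, 0.8, 0.214, -0.055]
ft_force: [-25.2, -19.3, 53.6]
grip_width: 0.295
grasp_force: 96.1
```

Run:
```python
from h import *
H=np.load("H.npy")
P1,T,u=target(H,-.022);delta(P1,T)
p,r,o=tcp();print("F tool",r.inv().apply(o["ft_force"]).round(1),"torque",r.inv().apply(o["torque"]).round(2))
```

```text
at [ 0.5421 -0.0786  0.1668] shift(units, then turn) [ 0.07 -0.04  0.08] turn units [ 0.01  0.05 -0.05] F [-25.2 -19.3  53.6] w 0.295 gf 96.1 t 15.8
F tool [ 10.2 -13.5 -60. ] torque [3.98 2.46 0.  ]
```

Request:
carry_out(
  commands=[
    [[0,0,-0.04,0,0,0],[0,0,-0.03,0,0,0],[0,0,0,0,0,0],[0,0,0,0,0,0],[0,0,0,0,0,0]],
  ],
)

```text
clock: 16.18
position: [0.5416, -0.0783, 0.1671]
ee_rot: [0.557, 0.8, 0.215, -0.056]
ft_force: [-8.8, -11.9, 25.9]
grip_width: 0.291
grasp_force: 92.1
```

Run:
```python
from h import *
H=np.load("H.npy")
P1,T,u=target(H,-.022);delta(P1,T)
p,r,o=tcp();print("F tool",r.inv().apply(o["ft_force"]).round(1),"torque",r.inv().apply(o["torque"]).round(2))
s=camera("side")[:,:,::-1];t=camera("top")[:,:,::-1]
k=8;x0,y0=225,205
C=cv2.resize(s[y0:y0+65,x0:x0+65],(520,520),interpolation=2)
f=lambda X:tuple(int(round(v)) for v in (proj("side",X)-[x0-.5,y0-.5])*k)
for d in(.016,.019,.022): cv2.circle(C,f(H-d*u),2,(0,255,0),-1)
D=cv2.resize(t[130:260,230:320],(270,390));C=np.hstack([C,np.vstack([D,np.zeros((130,270,3),np.uint8)])])
cv2.imwrite("pics/d7.png",C)
```

```text
at [ 0.5416 -0.0783  0.1671] shift(units, then turn) [ 0.05 -0.03  0.08] turn units [ 0.01  0.04 -0.05] F [ -8.8 -11.9  25.9] w 0.291 gf 92.1 t 16.2
F tool [  1.5  -4.2 -29.5] torque [ 1.68  0.17 -0.04]
```

View pics/d7.png

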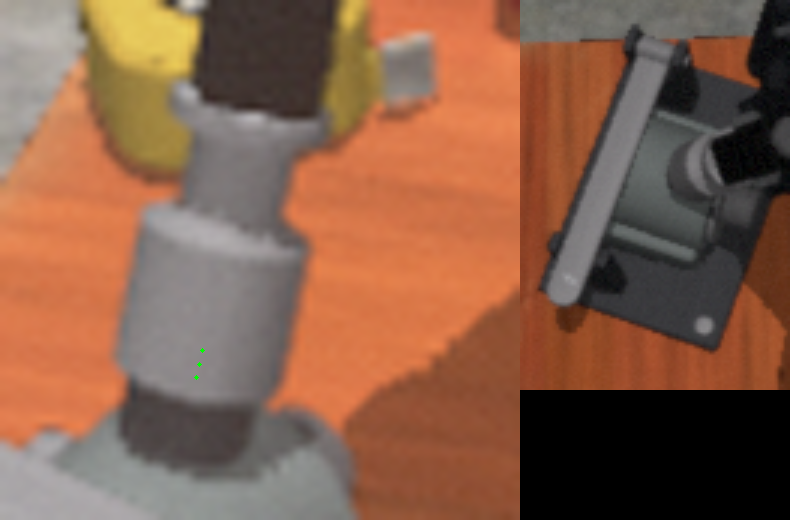

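The coupler is seated squarely. Its mouth is centred at crop (198,379), on the 22 mm mark, with about 30 N of push held, and the strap is still closed in its catch. Handing in.

```bash
python3 -c "
from workcell import hand_in
print(hand_in())"
```

```text
the job is handed in; nothing more can be done
None
```

I closed the strap into its catch, then pressed the smaller black gun from the wooden stand squarely onto the nipple, bottomed on its head (about 22 mm) and held there with about 30 N, and handed the job in at about 16 s; the snap and pin depth are judged from force and pictures, not read directly.

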